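# Turn the stripped gear row round for refitting

### The job

The four gearbox gears stand on the drain tray's spigots in the order in which they came off their shaft, the first one off next to the tray's handle. Set them out on the plywood layout board in the reverse order, which is the order for refitting: the gear farthest from the tray's handle goes on the dowel next to the board's handle, and so on along the row, until the gear from beside the tray's handle is on the dowel at the board's far end. Each gear goes on its own dowel, the same way up as it stands now and lying flat on the board, and all four are left there at rest.

Things in the scene. Friction and masses are not known exactly. Their poses are not given: they have to be found in the camera images.
- gear_wide_mid (a point): Loose: the widest gear: a flat steel spur gear, 62 mm across and 14 mm thick, with a ring of six dark holes and a low 35 mm collar on top that brings it to 22 mm. Steel, under 0.4 kg, with a 22 mm bore right through. At the start it sits on a spigot of the drain tray. The point is on its axis, half-way up (11 mm above its underside); z is its axis, up.
- gear_hub_mid (a point): Loose: the gear with the tall hub: 54 mm across and 14 mm thick, with a smooth 33 mm hub standing up to 36 mm and three small dogs round it. Steel, under 0.4 kg, with a 22 mm bore right through. At the start it sits on a spigot of the drain tray. The point is on its axis, half-way up (18 mm above its underside); z is its axis, up.
- gear_double_mid (a point): Loose: the double gear: a 48 mm toothed wheel 14 mm thick below a 40 mm toothed wheel, 30 mm high in all. Steel, under 0.4 kg, with a 22 mm bore right through. At the start it sits on a spigot of the drain tray. The point is on its axis, half-way up (15 mm above its underside); z is its axis, up.
- pinion_mid (a point): Loose: the pinion: the narrowest and tallest, 36 mm across and 40 mm high, toothed all the way up. Steel, under 0.4 kg, with a 22 mm bore right through. At the start it sits on a spigot of the drain tray. The point is on its axis, half-way up (20 mm above its underside); z is its axis, up.
- spigot_gear_wide: The fixed upright spigot of the drain tray on which the gear wide sits at the start (all four look alike; their order in the row varies). Origin 2 mm above the table; a shoulder 26 mm across carries the gear 18 mm above the table, and a 12 mm rod with a tapered tip goes on up to 63 mm above it.
- spigot_gear_hub: The fixed upright spigot of the drain tray on which the gear hub sits at the start (all four look alike; their order in the row varies). Origin 2 mm above the table; a shoulder 26 mm across carries the gear 18 mm above the table, and a 12 mm rod with a tapered tip goes on up to 63 mm above it.
- spigot_gear_double: The fixed upright spigot of the drain tray on which the gear double sits at the start (all four look alike; their order in the row varies). Origin 2 mm above the table; a shoulder 26 mm across carries the gear 18 mm above the table, and a 12 mm rod with a tapered tip goes on up to 63 mm above it.
- spigot_pinion: The fixed upright spigot of the drain tray on which the pinion sits at the start (all four look alike; their order in the row varies). Origin 2 mm above the table; a shoulder 26 mm across carries the gear 18 mm above the table, and a 12 mm rod with a tapered tip goes on up to 63 mm above it.
- tray_handle: The upright steel bail with a pale wooden grip, 50 mm high, across one end (either end) of the fixed drain tray; origin on the table under its middle. The dark steel tray is 320 x 90 mm with 12 mm walls; its four spigots stand in a straight row along its middle, 48, 114, 180 and 246 mm from this handle. The other end has only a low flat clip.
- layout_board: The fixed plywood board, 320 (x) x 90 (y) mm, top 18 mm above the table. Origin on the table under its centre; x runs along it, away from its black handle (47 mm high, across the end at x = -147 mm). Four upright 12 mm dowels with tapered tips at x = -99, -33, +33, +99 mm, y = 0, reach 63 mm above the table; a gear on one has 5 mm of play each way.
Not all that is in view belongs to the job. Leave any blue or red look-alike of the part that bears gear_wide_mid alone.

How it is judged (in metres and radians):
At the end, for the whole second after the job is handed in: Each gear is on its own dowel, ordered from the board's handle in the reverse of the spigots' order from the tray's handle: axis within 9 mm of the dowel along and across the board, no more than 3 mm above or 4 mm below lying flat, tilt under 0.12 rad, at rest, let go (((horizontal distance between spigot_gear_wide and tray_handle below 0.081 m and x of gear_wide_mid in the frame of layout_board between 0.09 and 0.108 m) or (horizontal distance between spigot_gear_wide and tray_handle between 0.081 and 0.147 m and x of gear_wide_mid in the frame of layout_board between 0.024 and 0.042 m) or (horizontal distance between spigot_gear_wide and tray_handle between 0.147 and 0.213 m and x of gear_wide_mid in the frame of layout_board between -0.042 and -0.024 m) or (horizontal distance between spigot_gear_wide and tray_handle above 0.213 m and x of gear_wide_mid in the frame of layout_board between -0.108 and -0.09 m)) and y of gear_wide_mid in the frame of layout_board between -0.009 and 0.009 m and z of gear_wide_mid in the frame of layout_board between 0.025 and 0.032 m and angle between each of gear_wide_mid, gear_hub_mid, gear_double_mid, pinion_mid's own z axis and vertical below 0.12 rad and linear speed of each of gear_wide, gear_hub, gear_double, pinion below 0.02 m/s and angular speed of each of gear_wide, gear_hub, gear_double, pinion below 0.3 rad/s and contact force between each of gear_wide, gear_hub, gear_double, pinion and the fingers below 0.1 N and ((horizontal distance between spigot_gear_hub and tray_handle below 0.081 m and x of gear_hub_mid in the frame of layout_board between 0.09 and 0.108 m) or (horizontal distance between spigot_gear_hub and tray_handle between 0.081 and 0.147 m and x of gear_hub_mid in the frame of layout_board between 0.024 and 0.042 m) or (horizontal distance between spigot_gear_hub and tray_handle between 0.147 and 0.213 m and x of gear_hub_mid in the frame of layout_board between -0.042 and -0.024 m) or (horizontal distance between spigot_gear_hub and tray_handle above 0.213 m and x of gear_hub_mid in the frame of layout_board between -0.108 and -0.09 m)) and y of gear_hub_mid in the frame of layout_board between -0.009 and 0.009 m and z of gear_hub_mid in the frame of layout_board between 0.032 and 0.039 m and ((horizontal distance between spigot_gear_double and tray_handle below 0.081 m and x of gear_double_mid in the frame of layout_board between 0.09 and 0.108 m) or (horizontal distance between spigot_gear_double and tray_handle between 0.081 and 0.147 m and x of gear_double_mid in the frame of layout_board between 0.024 and 0.042 m) or (horizontal distance between spigot_gear_double and tray_handle between 0.147 and 0.213 m and x of gear_double_mid in the frame of layout_board between -0.042 and -0.024 m) or (horizontal distance between spigot_gear_double and tray_handle above 0.213 m and x of gear_double_mid in the frame of layout_board between -0.108 and -0.09 m)) and y of gear_double_mid in the frame of layout_board between -0.009 and 0.009 m and z of gear_double_mid in the frame of layout_board between 0.029 and 0.036 m and ((horizontal distance between spigot_pinion and tray_handle below 0.081 m and x of pinion_mid in the frame of layout_board between 0.09 and 0.108 m) or (horizontal distance between spigot_pinion and tray_handle between 0.081 and 0.147 m and x of pinion_mid in the frame of layout_board between 0.024 and 0.042 m) or (horizontal distance between spigot_pinion and tray_handle between 0.147 and 0.213 m and x of pinion_mid in the frame of layout_board between -0.042 and -0.024 m) or (horizontal distance between spigot_pinion and tray_handle above 0.213 m and x of pinion_mid in the frame of layout_board between -0.108 and -0.09 m)) and y of pinion_mid in the frame of layout_board between -0.009 and 0.009 m and z of pinion_mid in the frame of layout_board between 0.034 and 0.041 m); the robot touches nothing.
It also fails if it takes over 112 s, if anything falls off the work surface, if the arm or the gripper's body presses on something with over 40 N, if the wrist force passes 120 N, or if a joint passes its speed limit or range.

### The arm

A 6-joint arm with a two-finger parallel gripper is mounted at the origin on a cart in front of the work surface, level with it; the furniture and walls round the work are solid. World frame = base frame: x ahead of the robot, y to its left, z up, the work surface at z = 0. Lengths are in mm, angles in rad, forces in N, time in s.
With the tool pointing down it reaches from about 350 to 775 mm from the base axis. Payload 7.3 kg.
Tool frame: the origin (TCP) lies at the very end of the fingers, on their centre line; the grasp point (between the pads) lies 19 mm behind it; z points along the fingers, y is the line along which they close (so a half turn about z gives the same grasp; the last joint's range is limited). The gripper opens to 92 mm and grips with 3 to 60 N. Pads are 19 mm wide; open, the fingers measure 130 mm over their backs; the gripper's body (75 mm by 190 mm) begins 47 mm behind the grasp point.
Start: joints at [1.197, 0.342, 1.524, -0, 1.275, -0.146], TCP at [118.547, 511.46, 226.741] pointing down, gripper open.
Joint ranges: [-2.53, 2.53], [-0.77, 2.02], [0.04, 2.7], [-1, 4.14], [0.28, 2.66], [-3.11, 3.11]. Speed limits (rad/s): [2.57, 2.57, 3.14, 3.14, 3.14, 3.14].

### API

Orientations are given as [roll, pitch, yaw] about the fixed x, y, z axes, in that order (R = Rz(yaw) Ry(pitch) Rx(roll)).
In Python, from plant import get_obs, capture, close_job gives the robot as it stands. The module is installed in compiled form; this text tells all that it offers.
- The arm moves only by the shell command python3 -m handwheel 'ROWS'. ROWS is JSON, a list of rows, each a list of 3 entries, a list of its own where there are three numbers: the turn, a rotation vector about the tool's x, y, z in degrees, then the shift along the tool's x, y, z in m, then the opening, from 0 (shut) to 1 (fully open). A call has 1 to 12 rows; each row is the pose to reach, as a shift and turn from the pose commanded when the call began, along the tool's axes at that moment; what a row does not reach only later rows make up. A row lasts 1/10 s, in which the tool goes at most 50 mm and 8.59 degrees, less where a joint would pass 70% of its speed; a pose out of reach is approached as far as the arm can. A call with a gripper value outside its range is refused whole. The fingers move at their own pace and stop on an object; the grip force is fixed at half the most. Time passes only in rows, so rows that repeat a pose let the fingers close. It gives the time, the measured TCP pose, the force, the opening and the grip force at its end, in the units of the state.
- get_obs(): the state, without advancing time (a new reading comes with each control period).
- capture(name): name is "scene" or "top" or "wrist"; returns a dict with "image" (384x512x3 uint8, red, green, blue), "depth" (384x512 float32, mm along the optical axis (not along the pixel's ray), 0 where there is no reading), "fx", "fy", "cx", "cy" (pixels), "camera_from_world" (4x4, takes a point from world to camera coordinates). Camera axes: x right, y down, z forward; pixel columns grow to the right and rows downward; lengths in mm; the calibration is good to about 2 mm. A picture is of the moment at which its call begins.
- close_job(): hands the job in; it is judged then, once.
The state is a dict: "time": time; "joint_positions": joint angles; "dq": joint speeds; "tau": joint torques, N m; "tool_pos": TCP position; "tcp_rot": TCP orientation; "contact_force": force on the tool from outside, world axes, zero at the start; "moment": the same for the moment, N m; "grip_width": finger opening in mm; "finger_force": force on a finger pad.
Only numpy, scipy, OpenCV 4.12 (cv2) and the standard library are available. Lean on these libraries where they do the work, as an engineer would, in place of code of your own. Each camera call takes 0.05 s, during which the arm holds its last target. There are 200 camera calls.

## Working session

There is one attempt and no reset: what is moved stays moved. The work goes in short steps, Python scripts to look and compute and a shell command to move; the robot and the scene stay as the last step left them, time stands still between calls to the robot, and variables do not carry over. Pictures are saved under pics/ and viewed, at most 14 in all, crops included, and the job is handed in when it is done.

```bash
mkdir -p pics; cat > h.py <<'E'
import numpy as np, cv2
from plant import get_obs, capture
def snap(n,f):
    c=capture(n); cv2.imwrite('pics/'+f,c['image'][:,:,::-1]); np.savez('pics/'+f[:-4],**c); return c
def toplane(c,u,v,z):
    T=np.array(c['camera_from_world']); R,t=T[:3,:3],T[:3,3]; o=-R.T@t
    d=R.T@np.array([(u-c['cx'])/c['fx'],(v-c['cy'])/c['fy'],1]); return o+d*(z-o[2])/d[2]
def cloud(c):
    T=np.array(c['camera_from_world']); R,t=T[:3,:3],T[:3,3]
    v,u=np.mgrid[:384,:512]; d=c['depth']
    P=np.stack([(u-c['cx'])/c['fx']*d,(v-c['cy'])/c['fy']*d,d],-1); return (P-t)@R
E
python3 - <<'E'
from h import *
for n in('top','scene'): c=snap(n,n+'1.png'); print(c['camera_from_world'],c['fx'])
print(get_obs())
E
```

```text
[[-2.95017099e-02 -9.99540089e-01 -7.01856773e-03  2.84712173e+01]
 [-9.95333361e-01  3.00214965e-02 -9.17071978e-02  5.52102340e+02]
 [ 9.18757285e-02  4.28029547e-03 -9.95761281e-01  1.16046303e+03]
 [ 0.00000000e+00  0.00000000e+00  0.00000000e+00  1.00000000e+00]] 421.89970623372955
[[-9.05995739e-01 -4.23256144e-01  5.09489098e-03  4.71546278e+02]
 [-2.82543922e-01  5.95745805e-01 -7.51835001e-01  1.95360968e+02]
 [ 3.15183523e-01 -6.82598838e-01 -6.59331611e-01  7.39142466e+02]
 [ 0.00000000e+00  0.00000000e+00  0.00000000e+00  1.00000000e+00]] 392.857105943127
{'time': 0.1, 'joint_positions': array([ 1.19697950e+00,  3.42660088e-01,  1.52491232e+00, -1.43288595e-05,
        1.27545453e+00, -1.46014652e-01]), 'dq': array([-3.51084221e-04, -2.59984396e-03, -1.02846196e-03, -1.40038040e-03,
        4.69359936e-04,  6.90075916e-05]), 'tau': array([ 1.16730149e-03, -4.32007492e+01, -2.44693869e+01,  7.19018304e-02,
        5.26956073e-02, -5.04697971e-05]), 'tool_pos': array([118.41541829, 511.0842973 , 226.11403045]), 'tcp_rot': array([-3.14017163e+00, -1.95127450e-04,  2.91379452e+00]), 'contact_force': array([-0.49973596, -0.21983419,  0.96840215]), 'moment': array([-0.04317386, -0.06308857, -0.02525827]), 'finger_force': 0.0, 'grip_width': 91.76099351332039}
```

View pics/top1.png

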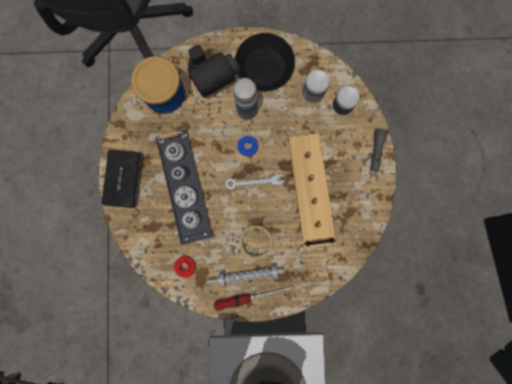

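View pics/scene1.png

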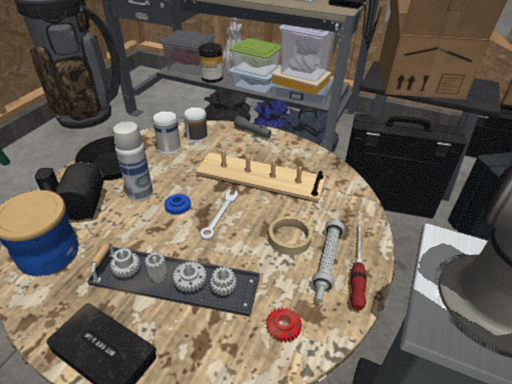

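The top view shows the tray on the left, with its pale-grip handle at about (172,134). The gears run down from it at (175,152), (179,173), (185,197) and (190,220). The board is on the right with its black handle at the near end (320,241), and its dowels are at about (307,155), (311,174), (314,205) and (317,225). In the scene view the gears are at (125,262), (155,265), (190,277) and (223,280). Next I'll enlarge that view and get positions.

```bash
python3 - <<'E'
from h import *
s=cv2.imread('pics/scene1.png')[225:325,85:275]; a=cv2.resize(s,None,fx=4,fy=4,interpolation=2)
t=cv2.imread('pics/top1.png')[120:255,140:345]; b=cv2.resize(t,None,fx=3.5,fy=3.5,interpolation=2)
cv2.imwrite('pics/cs.png',a); cv2.imwrite('pics/ct.png',b)
c=np.load('pics/top1.npz'); P=cloud(c); im=c['image'].astype(int)
g=P[...,2]
# gears: points 28..62 mm high in tray area
for box in((150,130,220,245),(285,130,340,245)):
    m=np.zeros((384,512),np.uint8); u0,v0,u1,v1=box
    m[v0:v1,u0:u1]=((g>26)&(g<75))[v0:v1,u0:u1]
    n,l,st,ce=cv2.connectedComponentsWithStats(m)
    for i in range(1,n):
        if st[i,4]>2: q=P[l==i]; print(ce[i].round(1),st[i,4],q.mean(0).round(0),q[:,2].max().round(0))
# board outline
m=np.zeros((384,512),np.uint8); m[125:250,285:340]=((g>11)&(g<25))[125:250,285:340]
q=P[m>0]; r=cv2.minAreaRect(q[:,:2].astype(np.float32)); print(r,m.sum(),q[:,2].mean())
E
```

```text
[169.  134.1] 120 [715. 253.  45.] 53.0
[173.7 151.2] 252 [668. 242.  40.] 64.0
[178.2 172.9] 137 [604. 228.  51.] 65.0
[184.5 196.2] 328 [540. 214.  35.] 64.0
[189.9 218.9] 196 [477. 199.  42.] 63.0
[306.9 153.6] 23 [ 647. -130.   50.] 63.0
[310.6 177. ] 21 [ 582. -137.   51.] 62.0
[314.  200.2] 21 [ 517. -143.   53.] 65.0
[317.7 223.9] 22 [ 453. -151.   53.] 65.0
[319.3 241.4] 96 [ 405. -155.   44.] 50.0
((551.1099853515625, -141.87448120117188), (320.2562255859375, 90.9937973022461), 6.0509538650512695) 3381 17.640015353438315
```

View pics/cs.png

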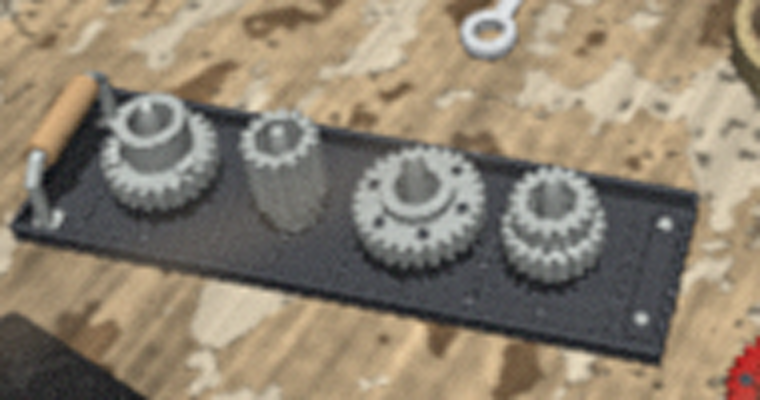

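View pics/ct.png

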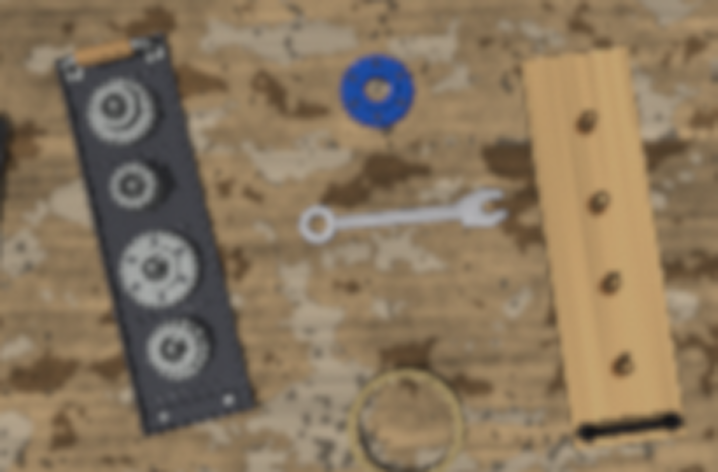

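The order from the tray handle is hub, pinion, wide, double. On the board, counting from its black handle, they must go double, wide, pinion, hub. All heights and spacings check out. I'll move above the tray, keeping one yaw (9.5°) that suits both rows.

```bash
python3 -m handwheel '[[[0,0,-22.5],[-0.42,-0.223,0],1],[[0,0,-22.5],[-0.42,-0.223,0],1],[[0,0,-22.5],[-0.42,-0.223,0],1],[[0,0,-22.5],[-0.42,-0.223,0],1],[[0,0,-22.5],[-0.42,-0.223,0],1],[[0,0,-22.5],[-0.42,-0.223,0],1],[[0,0,-22.5],[-0.42,-0.223,0],1],[[0,0,-22.5],[-0.42,-0.223,0],1],[[0,0,-22.5],[-0.42,-0.223,0],1],[[0,0,-22.5],[-0.42,-0.223,0],1],[[0,0,-22.5],[-0.42,-0.223,0],1],[[0,0,-22.5],[-0.42,-0.223,0],1]]'
python3 - <<'E'
from h import *
c=snap('wrist','w1.png'); print(np.array(c['camera_from_world']).round(3),c['fx']); P=cloud(c); g=P[...,2]
m=((g>55)&(g<70)).astype(np.uint8)
n,l,st,ce=cv2.connectedComponentsWithStats(m)
for i in range(1,n):
    if st[i,4]>8: q=P[l==i]; print(ce[i].round(1),st[i,4],q.mean(0).round(1),np.median(q,0).round(1))
E
```

```text
time: 1.3
tool_pos: [477.2, 198.9, 226.0]
tcp_rot: [3.141, -0.002, -2.979]
contact_force: [-0.1, -0.4, 0.8]
grip_width: 91.8
finger_force: 0.0
[[-1.62000e-01  9.87000e-01  0.00000e+00 -1.19182e+02]
 [ 9.49000e-01  1.56000e-01  2.75000e-01 -5.17523e+02]
 [ 2.72000e-01  4.50000e-02 -9.61000e-01  2.52413e+02]
 [ 0.00000e+00  0.00000e+00  0.00000e+00  1.00000e+00]] 277.0097028318491
[255.9 180.2] 66 [475.6 199.5  60.1] [475.3 199.3  60. ]
[258.9 230.5] 58 [539.4 213.8  59.9] [539.  213.6  60.1]
[261.6 285.8] 37 [619.  230.9  58.5] [619.2 231.6  58.5]
```

View pics/w1.png

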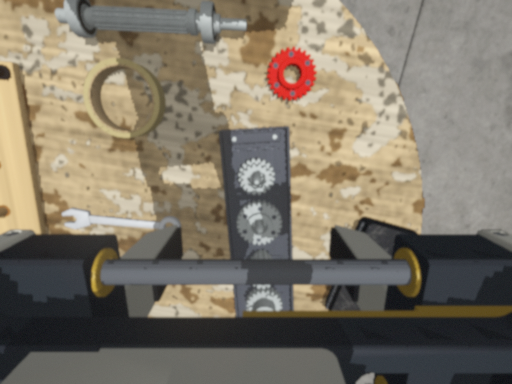

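The wrist view shows the double gear at (256,177), the wide gear at (260,224) and the red decoy at (292,75). The fingers hide the rest. The rods measure (475.5,199.4) and (539.5,214). Next: the gears' own axes, from circles fitted at their top faces.

```bash
cat >> h.py <<'E'
def ring(P,xy,z0,z1,R):
    g=P[...,2]; m=(g>z0)&(g<z1)&(np.hypot(P[...,0]-xy[0],P[...,1]-xy[1])<R)
    q=P[m][:,:2].astype(np.float32)
    return len(q),np.round(cv2.minEnclosingCircle(q),1) if 0 else (cv2.minEnclosingCircle(q), cv2.minAreaRect(q)[0:2])
E
python3 - <<'E'
from h import *
for f in('w1','top1'):
    P=cloud(np.load(f'pics/{f}.npz'))
    print(f,'dbl',ring(P,(475.5,199.4),44,52,32)); print('wide',ring(P,(540,214),29,44,40))
    print('pin',ring(P,(604,228),53,61,28),'hub',ring(P,(668,242),49,58,30))
E
```

```text
w1 dbl (467, (((476.7339782714844, 199.87062072753906), 19.897979736328125), ((476.60113525390625, 199.92596435546875), (38.88490295410156, 38.33126449584961))))
wide (1269, (((541.109619140625, 214.24415588378906), 30.98267936706543), ((540.6301879882812, 213.8242645263672), (60.452613830566406, 60.931663513183594))))
pin (37, (((618.5062255859375, 229.95437622070312), 10.848756790161133), ((619.9247436523438, 230.26824951171875), (5.624535083770752, 21.554147720336914)))) hub (82, (((661.5506591796875, 241.7633056640625), 14.251611709594727), ((657.206787109375, 241.00733947753906), (8.818445205688477, 28.503023147583008))))
top1 dbl (92, (((476.74383544921875, 200.2225341796875), 19.69629669189453), ((476.4245910644531, 200.4121551513672), (36.62602233886719, 36.689815521240234))))
wide (279, (((540.1142578125, 215.04713439941406), 30.870159149169922), ((541.3165893554688, 214.6492156982422), (58.8048095703125, 58.58177185058594))))
pin (69, (((605.9611206054688, 229.6123046875), 17.832477569580078), ((605.8895874023438, 228.351806640625), (32.01859664916992, 33.287757873535156)))) hub (72, (((669.59619140625, 243.89157104492188), 16.479557037353516), ((669.4802856445312, 243.49220275878906), (32.21950149536133, 29.409557342529297))))
```

The circle radii match the given sizes (19.8 and 31 mm), so the axes are double (476.7,200), wide (540.7,214.3), pinion (605.5,229) and hub (669,243). Picking the double gear.

```bash
python3 -m handwheel '[[[0,0,0],[0,0.001,0.05],1],[[0,0,0],[0,0.001,0.1],1],[[0,0,0],[0,0.001,0.15],1],[[0,0,0],[0,0.001,0.19],1],[[0,0,0],[0,0.001,0.206],1],[[0,0,0],[0,0.001,0.206],1],[[0,0,0],[0,0.001,0.206],0],[[0,0,0],[0,0.001,0.206],0],[[0,0,0],[0,0.001,0.206],0],[[0,0,0],[0,0.001,0.206],0],[[0,0,0],[0,0.001,0.206],0],[[0,0,0],[0,0.001,0.206],0]]'
```

```text
time: 2.55
tool_pos: [477.3, 200.3, 21.0]
tcp_rot: [3.142, 0.001, -2.977]
contact_force: [0.9, -1.8, -0.5]
grip_width: 48.2
finger_force: 0.7
```

```bash
python3 -m handwheel '[[[0,0,0],[0,0,0],0],[[0,0,0],[0,0,0],0],[[0,0,0],[0,0,0],0],[[0,0,0],[0,0,-0.02],0],[[0,0,0],[0,0,-0.05],0],[[0,0,0],[0,0,-0.08],0],[[0,0,0],[0,0,-0.1],0],[[0,0,0],[0,0,-0.1],0]]'; python3 - <<'E'
from h import *
c=snap('wrist','w2.png'); P=cloud(c)
print(ring(P,(477,200),114,135,40))
E
```

```text
time: 3.35
tool_pos: [478.6, 200.8, 122.8]
tcp_rot: [3.141, 0.005, -2.977]
contact_force: [0.3, -0.1, -2.5]
grip_width: 46.8
finger_force: 30.0
(1799, (((467.3053894042969, 199.4813995361328), 37.49588394165039), ((471.96368408203125, 198.83157348632812), (71.65997314453125, 36.673912048339844))))
```

View pics/w2.png

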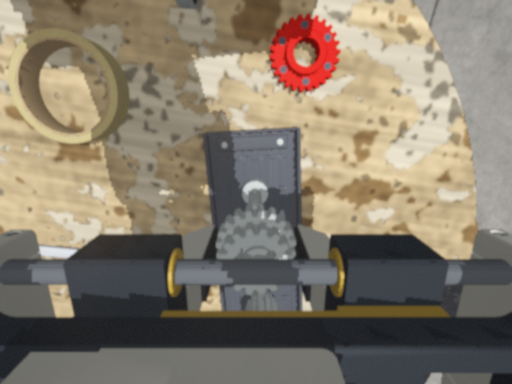

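The double gear is held (width 46.8, 30 N, about 2.5 N of weight) and is clear of its spigot, seen at (256,190). Carrying it across to above the first dowel.

```bash
python3 -m handwheel '[[[0,0,0],[0.083,-0.344,0],0],[[0,0,0],[0.083,-0.344,0],0],[[0,0,0],[0.083,-0.344,0],0],[[0,0,0],[0.083,-0.344,0],0],[[0,0,0],[0.083,-0.344,0],0],[[0,0,0],[0.083,-0.344,0],0],[[0,0,0],[0.083,-0.344,0],0],[[0,0,0],[0.083,-0.344,0],0],[[0,0,0],[0.083,-0.344,0],0],[[0,0,0],[0.083,-0.344,0],0]]'; cat >> h.py <<'E'
def blobs(P,z0,z1,box,n0=6):
    g=P[...,2]; m=((g>z0)&(g<z1)&(P[...,0]>box[0])&(P[...,0]<box[1])&(P[...,1]>box[2])&(P[...,1]<box[3])).astype(np.uint8)
    n,l,st,ce=cv2.connectedComponentsWithStats(m)
    for i in range(1,n):
        if st[i,4]>=n0: q=P[l==i]; print(ce[i].round(),st[i,4],q.mean(0).round(1),q.min(0).round(),q.max(0).round())
E
python3 - <<'E'
from h import *
c=snap('wrist','w3.png'); P=cloud(c); T=c['camera_from_world']
blobs(P,40,70,(380,700,-240,-60)); print('gear'); blobs(P,115,170,(415,485,-185,-115),20)
E
```

```text
time: 4.4
tool_pos: [451.0, -151.4, 119.4]
tcp_rot: [3.139, -0.002, -2.977]
contact_force: [0.3, 0.9, -2.0]
grip_width: 46.8
finger_force: 30.0
[256. 152.] 887 [ 404.7 -158.3   46. ] [ 397. -191.   40.] [ 413. -125.   50.]
[253. 203.] 76 [ 448.  -153.5   50.1] [ 447. -159.   40.] [ 451. -149.   61.]
gear
[259. 237.] 5027 [ 439.2 -151.3  138.9] [ 426. -185.  116.] [ 463. -115.  164.]
[203. 293.] 171 [ 459.6 -174.5  165.6] [ 453. -177.  154.] [ 466. -173.  170.]
[255. 288.] 280 [ 465.8 -148.7  147. ] [ 461. -161.  145.] [ 471. -137.  149.]
[308. 293.] 173 [ 451.7 -126.2  165.7] [ 445. -128.  155.] [ 458. -124.  170.]
```

View pics/w3.png

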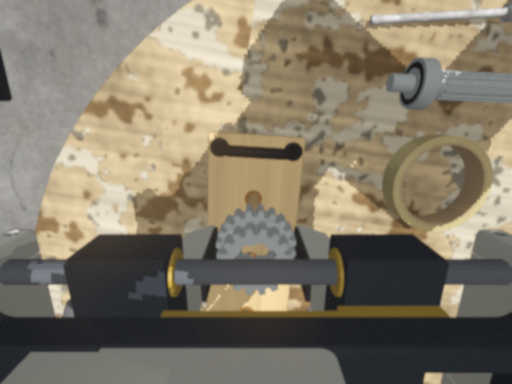

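The wrist view shows the dowel at (254,203), with its axis at about (453,-153), and the black handle at (256,152). The gear's axis is at about (450.7,-151.4) and it is level. I'll correct by 2 mm on each axis and lower.

```bash
python3 -m handwheel '[[[0,0,0],[-0.002,-0.002,0],0],[[0,0,0],[-0.002,-0.002,0.03],0],[[0,0,0],[-0.002,-0.002,0.05],0],[[0,0,0],[-0.002,-0.002,0.065],0],[[0,0,0],[-0.002,-0.002,0.08],0],[[0,0,0],[-0.002,-0.002,0.09],0],[[0,0,0],[-0.002,-0.002,0.097],0],[[0,0,0],[-0.002,-0.002,0.098],0],[[0,0,0],[-0.002,-0.002,0.098],0]]'
```

```text
time: 5.35
tool_pos: [454.4, -154.1, 22.9]
tcp_rot: [-3.141, 0.0, -2.976]
contact_force: [0.5, -0.0, -2.1]
grip_width: 46.8
finger_force: 30.0
```

```bash
python3 -m handwheel '[[[0,0,0],[0,0,0.001],0],[[0,0,0],[0,0,0.001],0.8],[[0,0,0],[0,0,0.001],0.8],[[0,0,0],[0,0,0.001],0.8],[[0,0,0],[0,0,0.001],0.8],[[0,0,0],[0,0,-0.03],1],[[0,0,0],[0,0,-0.07],1],[[0,0,0],[0,0,-0.1],1],[[0,0,0],[0,0,-0.1],1],[[0,0,0],[0,0,-0.1],1]]'
python3 - <<'E'
from h import *
o=get_obs(); p=o['tool_pos']; P=cloud(capture('top')); print('dbl',ring(P,(453,-153),44,52,30))
P=cloud(capture('wrist')); print('dbl',ring(P,(453,-153),44,52,30))
E
```

```text
time: 6.35
tool_pos: [454.2, -154.3, 123.1]
tcp_rot: [-3.141, 0.001, -2.977]
contact_force: [0.9, 0.4, 0.2]
grip_width: 91.8
finger_force: 0.0
dbl (0, (((0.0, 0.0), 0.0), ((0.0, 0.0), (0.0, 0.0))))
dbl (963, (((453.9981384277344, -153.83099365234375), 20.321578979492188), ((453.4148864746094, -154.2759246826172), (38.8696174621582, 39.41143798828125))))
```

The double gear is down and lying flat (top face at 48 mm, axis (454,-154)). Next is the wide gear.

```bash
python3 -m handwheel '[[[0,0,0],[-0.146,0.349,0],1],[[0,0,0],[-0.146,0.349,0],1],[[0,0,0],[-0.146,0.349,0],1],[[0,0,0],[-0.146,0.349,0],1],[[0,0,0],[-0.146,0.349,0],1],[[0,0,0],[-0.146,0.349,0],1],[[0,0,0],[-0.146,0.349,0],1],[[0,0,0],[-0.146,0.349,0],1],[[0,0,0],[-0.146,0.349,0],1],[[0,0,0],[-0.146,0.349,0],1],[[0,0,0],[-0.146,0.349,0],1]]'
python3 - <<'E'
from h import *
P=cloud(capture('wrist')); print('wide',ring(P,(540.7,214.3),29,44,40))
E
```

```text
time: 7.55
tool_pos: [540.2, 212.8, 121.8]
tcp_rot: [-3.141, -0.002, -2.978]
contact_force: [-0.2, 0.3, -0.1]
grip_width: 91.7
finger_force: 0.0
wide (2692, (((541.2597045898438, 214.38858032226562), 31.015764236450195), ((541.1138305664062, 214.39114379882812), (61.08184051513672, 61.26176452636719))))
```

```bash
python3 -m handwheel '[[[0,0,0],[-0.001,0.001,0.04],1],[[0,0,0],[-0.001,0.001,0.08],1],[[0,0,0],[-0.001,0.001,0.102],1],[[0,0,0],[-0.001,0.001,0.102],1],[[0,0,0],[-0.001,0.001,0.102],0],[[0,0,0],[-0.001,0.001,0.102],0],[[0,0,0],[-0.001,0.001,0.102],0],[[0,0,0],[-0.001,0.001,0.102],0],[[0,0,0],[-0.001,0.001,0.102],0],[[0,0,0],[-0.001,0.001,0.102],0],[[0,0,0],[-0.001,0.001,0.102],0]]'; python3 -m handwheel '[[[0,0,0],[0,0,-0.02],0],[[0,0,0],[0,0,-0.05],0],[[0,0,0],[0,0,-0.08],0],[[0,0,0],[0,0,-0.1],0],[[0,0,0],[0,0,-0.1],0]]'
```

```text
time: 8.7
tool_pos: [542.3, 215.2, 21.8]
tcp_rot: [3.142, 0.002, -2.977]
contact_force: [-0.8, -1.0, 6.5]
grip_width: 61.3
finger_force: 30.0
time: 9.2
tool_pos: [543.1, 215.7, 123.5]
tcp_rot: [3.141, 0.006, -2.977]
contact_force: [0.7, 0.6, -1.8]
grip_width: 61.6
finger_force: 30.0
```

```bash
python3 -m handwheel '[[[0,0,0],[0.081,-0.352,0],0],[[0,0,0],[0.081,-0.352,0],0],[[0,0,0],[0.081,-0.352,0],0],[[0,0,0],[0.081,-0.352,0],0],[[0,0,0],[0.081,-0.352,0],0],[[0,0,0],[0.081,-0.352,0],0],[[0,0,0],[0.081,-0.352,0],0],[[0,0,0],[0.081,-0.352,0],0],[[0,0,0],[0.081,-0.352,0],0],[[0,0,0],[0.081,-0.352,0],0],[[0,0,0],[0.081,-0.352,0],0]]'
python3 - <<'E'
from h import *
P=cloud(capture('wrist')); p=get_obs()['tool_pos']; print(p)
blobs(P,49.5,66,(430,700,-240,-60)); print('gear',ring(P,p,p[2]+2,p[2]+22,33))
g=P[...,2]; print('front x',P[(g>p[2]-3)&(g<p[2]+12)&(abs(P[...,1]-p[1])<8)&(abs(P[...,0]-p[0])<45)][:,0].min())
E
```

```text
time: 10.3
tool_pos: [519.3, -143.5, 120.2]
tcp_rot: [3.14, -0.001, -2.975]
contact_force: [0.6, -0.2, -2.9]
grip_width: 61.2
finger_force: 30.0
[ 519.49766795 -143.52435369  120.35823886]
[259. 106.] 7 [ 436.9 -154.5   49.7] [ 435. -155.   50.] [ 439. -154.   50.]
[243. 112.] 6 [ 443.8 -165.6   49.9] [ 443. -167.   50.] [ 445. -164.   51.]
[257. 127.] 180 [ 452.8 -153.1   59.8] [ 447. -159.   54.] [ 459. -147.   65.]
[259. 145.] 6 [ 466.9 -149.3   49.8] [ 466. -151.   50.] [ 468. -148.   50.]
[266. 147.] 7 [ 467.4 -143.5   50.1] [ 467. -146.   50.] [ 468. -142.   50.]
gear (5359, (((518.1732177734375, -143.7612762451172), 32.55396270751953), ((517.2508544921875, -142.9732666015625), (61.29656982421875, 59.68759536743164))))
front x 487.17874275474117
```

```bash
python3 -m handwheel '[[[0,0,0],[0,-0.002,0],0],[[0,0,0],[0,-0.002,0.03],0],[[0,0,0],[0,-0.002,0.05],0],[[0,0,0],[0,-0.002,0.065],0],[[0,0,0],[0,-0.002,0.08],0],[[0,0,0],[0,-0.002,0.09],0],[[0,0,0],[0,-0.002,0.099],0],[[0,0,0],[0,-0.002,0.099],0],[[0,0,0],[0,-0.002,0.099],0]]'
```

```text
time: 11.25
tool_pos: [520.1, -147.2, 21.9]
tcp_rot: [-3.141, 0.0, -2.976]
contact_force: [0.5, -0.4, -2.1]
grip_width: 61.0
finger_force: 30.0
```

```bash
python3 -m handwheel '[[[0,0,0],[0,0,0],1],[[0,0,0],[0,0,0],1],[[0,0,0],[0,0,0],1],[[0,0,0],[0,0,0],1],[[0,0,0],[0,0,-0.03],1],[[0,0,0],[0,0,-0.07],1],[[0,0,0],[0,0,-0.1],1],[[0,0,0],[0,0,-0.1],1],[[0,0,0],[0,0,-0.1],1]]'
python3 - <<'E'
from h import *
P=cloud(capture('wrist')); print('wide',ring(P,(519,-146),29,44,40)); P=P.reshape(-1,3)
m=(np.hypot(P[:,0]-519,P[:,1]+146)<31)&(np.hypot(P[:,0]-519,P[:,1]+146)>21)&(P[:,2]>24)&(P[:,2]<45); print(np.percentile(P[m][:,2],[10,50,90]))
E
```

```text
time: 12.15
tool_pos: [520.0, -147.4, 122.2]
tcp_rot: [-3.141, 0.001, -2.977]
contact_force: [0.4, 0.4, -0.8]
grip_width: 91.8
finger_force: 0.0
wide (2712, (((518.8212890625, -147.1735382080078), 31.062593460083008), ((518.4837036132812, -147.25335693359375), (61.38298797607422, 61.20471954345703))))
[31.55738454 32.72402371 33.6803437 ]
```

The wide gear is flat and centred. Next is the pinion.

```bash
python3 -m handwheel '[[[0,0,0],[-0.146,0.357,0],1],[[0,0,0],[-0.146,0.357,0],1],[[0,0,0],[-0.146,0.357,0],1],[[0,0,0],[-0.146,0.357,0],1],[[0,0,0],[-0.146,0.357,0],1],[[0,0,0],[-0.146,0.357,0],1],[[0,0,0],[-0.146,0.357,0],1],[[0,0,0],[-0.146,0.357,0],1],[[0,0,0],[-0.146,0.357,0],1],[[0,0,0],[-0.146,0.357,0],1],[[0,0,0],[-0.146,0.357,0],1]]'
python3 - <<'E'
from h import *
P=cloud(capture('wrist')); print('pin',ring(P,(605.5,229),53,60.5,26))
E
```

```text
time: 13.3
tool_pos: [604.6, 227.5, 120.5]
tcp_rot: [-3.141, -0.002, -2.978]
contact_force: [-0.1, -1.1, -0.4]
grip_width: 92.1
finger_force: 0.0
pin (845, (((605.4061889648438, 229.07960510253906), 18.166654586791992), ((605.4366455078125, 228.76858520507812), (34.937660217285156, 35.30533218383789))))
```

```bash
python3 -m handwheel '[[[0,0,0],[0,0.001,0.04],1],[[0,0,0],[0,0.001,0.08],1],[[0,0,0],[0,0.001,0.097],1],[[0,0,0],[0,0.001,0.097],1],[[0,0,0],[0,0.001,0.097],0],[[0,0,0],[0,0.001,0.097],0],[[0,0,0],[0,0.001,0.097],0],[[0,0,0],[0,0.001,0.097],0],[[0,0,0],[0,0.001,0.097],0],[[0,0,0],[0,0.001,0.097],0],[[0,0,0],[0,0.001,0.097],0],[[0,0,0],[0,0.001,0.097],0]]'; python3 -m handwheel '[[[0,0,0],[0,0,0],0],[[0,0,0],[0,0,0],0],[[0,0,0],[0,0,-0.02],0],[[0,0,0],[0,0,-0.05],0],[[0,0,0],[0,0,-0.08],0],[[0,0,0],[0,0,-0.1],0],[[0,0,0],[0,0,-0.1],0]]'
```

```text
time: 14.55
tool_pos: [605.1, 229.8, 24.8]
tcp_rot: [-3.142, 0.0, -2.977]
contact_force: [-0.3, -1.4, 0.8]
grip_width: 35.5
finger_force: 30.0
time: 15.25
tool_pos: [606.6, 230.3, 127.7]
tcp_rot: [3.141, 0.006, -2.977]
contact_force: [-0.4, 0.3, -1.2]
grip_width: 35.7
finger_force: 30.0
```

```bash
python3 -m handwheel '[[[0,0,0],[0.081,-0.36,0],0],[[0,0,0],[0.081,-0.36,0],0],[[0,0,0],[0.081,-0.36,0],0],[[0,0,0],[0.081,-0.36,0],0],[[0,0,0],[0.081,-0.36,0],0],[[0,0,0],[0.081,-0.36,0],0],[[0,0,0],[0.081,-0.36,0],0],[[0,0,0],[0.081,-0.36,0],0],[[0,0,0],[0.081,-0.36,0],0],[[0,0,0],[0.081,-0.36,0],0],[[0,0,0],[0.081,-0.36,0],0],[[0,0,0],[0.081,-0.36,0],0]]'
python3 - <<'E'
from h import *
c=snap('wrist','w4.png'); P=cloud(c); p=get_obs()['tool_pos']; print(p)
blobs(P,54,66,(430,700,-240,-60)); print('front'); blobs(P,p[2]-8,p[2]+45,(p[0]-40,p[0]+25,p[1]-12,p[1]+12),20)
E
```

```text
time: 16.45
tool_pos: [584.3, -137.1, 124.3]
tcp_rot: [3.141, -0.0, -2.975]
contact_force: [0.0, -0.2, -1.7]
grip_width: 35.7
finger_force: 30.0
[ 584.36627992 -137.24514506  124.49251294]
[263.  35.] 227 [ 454.2 -153.    59.8] [ 448. -159.   54.] [ 459. -147.   65.]
[258. 128.] 172 [ 518.3 -146.2   59.9] [ 513. -152.   54.] [ 524. -141.   65.]
[253. 206.] 136 [ 582.6 -139.4   59.7] [ 578. -145.   55.] [ 590. -134.   65.]
front
[257. 238.] 1809 [ 572.7 -137.6  144.3] [ 566. -149.  118.] [ 597. -125.  160.]
[253. 291.] 508 [ 596.8 -135.8  157.6] [ 591. -148.  151.] [ 603. -125.  160.]
```

The pinion is over its dowel to within about 2 mm. Lowering.

```bash
python3 -m handwheel '[[[0,0,0],[0,-0.001,0],0],[[0,0,0],[0,-0.001,0.03],0],[[0,0,0],[0,-0.001,0.05],0],[[0,0,0],[0,-0.001,0.065],0],[[0,0,0],[0,-0.001,0.08],0],[[0,0,0],[0,-0.001,0.09],0],[[0,0,0],[0,-0.001,0.098],0],[[0,0,0],[0,-0.001,0.099],0],[[0,0,0],[0,-0.001,0.099],0]]'
```

```text
time: 17.4
tool_pos: [584.7, -139.6, 26.0]
tcp_rot: [-3.141, 0.0, -2.977]
contact_force: [0.5, -0.0, -1.6]
grip_width: 35.6
finger_force: 30.0
```

```bash
python3 -m handwheel '[[[0,0,0],[0,0,0.001],0],[[0,0,0],[0,0,0.001],1],[[0,0,0],[0,0,0.001],1],[[0,0,0],[0,0,0.001],1],[[0,0,0],[0,0,0.001],1],[[0,0,0],[0,0,-0.03],1],[[0,0,0],[0,0,-0.07],1],[[0,0,0],[0,0,-0.1],1],[[0,0,0],[0,0,-0.1],1],[[0,0,0],[0,0,-0.1],1]]'
python3 - <<'E'
from h import *
P=cloud(capture('wrist')); print('pin',ring(P,(584,-139.5),53,60.5,26))
E
```

```text
time: 18.4
tool_pos: [584.6, -139.7, 126.3]
tcp_rot: [-3.141, 0.001, -2.977]
contact_force: [0.2, 0.1, -1.4]
grip_width: 91.8
finger_force: 0.0
pin (802, (((585.203125, -139.26463317871094), 18.0997371673584), ((584.9417724609375, -139.32180786132812), (35.22443389892578, 35.526092529296875))))
```

```bash
python3 -m handwheel '[[[0,0,0],[-0.146,0.365,0],1],[[0,0,0],[-0.146,0.365,0],1],[[0,0,0],[-0.146,0.365,0],1],[[0,0,0],[-0.146,0.365,0],1],[[0,0,0],[-0.146,0.365,0],1],[[0,0,0],[-0.146,0.365,0],1],[[0,0,0],[-0.146,0.365,0],1],[[0,0,0],[-0.146,0.365,0],1],[[0,0,0],[-0.146,0.365,0],1],[[0,0,0],[-0.146,0.365,0],1],[[0,0,0],[-0.146,0.365,0],1],[[0,0,0],[-0.146,0.365,0],1]]'
python3 - <<'E'
from h import *
P=cloud(capture('wrist')); print('hub',ring(P,(669.3,243.3),49,57,26),ring(P,(669.3,243.3),28,57,32))
E
```

```text
time: 19.65
tool_pos: [668.5, 242.6, 125.3]
tcp_rot: [-3.141, -0.001, -2.979]
contact_force: [0.5, 0.4, -0.3]
grip_width: 91.7
finger_force: 0.0
hub (745, (((670.0245361328125, 243.5377960205078), 16.627195358276367), ((669.891357421875, 243.4045867919922), (32.762630462646484, 32.370452880859375)))) (2078, (((669.9734497070312, 243.45814514160156), 27.066587448120117), ((669.67041015625, 243.68186950683594), (53.11162567138672, 53.52745056152344))))
```

```bash
python3 -m handwheel '[[[0,0,0],[-0.001,0.001,0.04],1],[[0,0,0],[-0.001,0.001,0.08],1],[[0,0,0],[-0.001,0.001,0.104],1],[[0,0,0],[-0.001,0.001,0.104],1],[[0,0,0],[-0.001,0.001,0.104],0],[[0,0,0],[-0.001,0.001,0.104],0],[[0,0,0],[-0.001,0.001,0.104],0],[[0,0,0],[-0.001,0.001,0.104],0],[[0,0,0],[-0.001,0.001,0.104],0],[[0,0,0],[-0.001,0.001,0.104],0],[[0,0,0],[-0.001,0.001,0.104],0],[[0,0,0],[-0.001,0.001,0.104],0]]'; python3 -m handwheel '[[[0,0,0],[0,0,-0.02],0],[[0,0,0],[0,0,-0.05],0],[[0,0,0],[0,0,-0.08],0],[[0,0,0],[0,0,-0.1],0],[[0,0,0],[0,0,-0.1],0]]'
```

```text
time: 20.9
tool_pos: [669.8, 245.4, 22.6]
tcp_rot: [-3.141, 0.001, -2.977]
contact_force: [-0.7, -3.0, 5.5]
grip_width: 53.0
finger_force: 30.0
time: 21.4
tool_pos: [670.8, 246.2, 124.8]
tcp_rot: [3.141, 0.006, -2.976]
contact_force: [0.7, 0.2, -1.6]
grip_width: 52.7
finger_force: 30.0
```

```bash
python3 -m handwheel '[[[0,0,0],[0.082,-0.369,0],0],[[0,0,0],[0.082,-0.369,0],0],[[0,0,0],[0.082,-0.369,0],0],[[0,0,0],[0.082,-0.369,0],0],[[0,0,0],[0.082,-0.369,0],0],[[0,0,0],[0.082,-0.369,0],0],[[0,0,0],[0.082,-0.369,0],0],[[0,0,0],[0.082,-0.369,0],0],[[0,0,0],[0.082,-0.369,0],0],[[0,0,0],[0.082,-0.369,0],0],[[0,0,0],[0.082,-0.369,0],0],[[0,0,0],[0.082,-0.369,0],0]]'
python3 - <<'E'
from h import *
c=snap('wrist','w5.png'); P=cloud(c); p=get_obs()['tool_pos']; print(p)
blobs(P,59,66,(430,700,-240,-60)); print('front'); blobs(P,p[2]-8,p[2]+38,(p[0]-40,p[0]+25,p[1]-12,p[1]+12),20)
E
```

```text
time: 22.6
tool_pos: [649.0, -130.2, 121.1]
tcp_rot: [3.141, -0.001, -2.975]
contact_force: [-0.3, -0.2, -1.0]
grip_width: 52.8
finger_force: 30.0
[ 649.10652744 -130.3453983   121.33794805]
[263.  34.] 133 [ 519.4 -146.    62.1] [ 514. -151.   59.] [ 524. -142.   65.]
[255. 112.] 21 [ 572.  -143.2   59.5] [ 569. -145.   59.] [ 575. -141.   60.]
[245. 112.] 13 [ 573.4 -150.7   59.4] [ 572. -152.   59.] [ 575. -148.   60.]
[263. 113.] 12 [ 571.3 -136.8   59.5] [ 570. -139.   59.] [ 573. -135.   60.]
[269. 118.] 27 [ 574.4 -131.6   59.4] [ 571. -135.   59.] [ 578. -129.   60.]
[246. 117.] 12 [ 576.9 -149.5   59.6] [ 575. -152.   59.] [ 579. -147.   61.]
[240. 122.] 7 [ 581.  -153.4   59.6] [ 580. -154.   59.] [ 582. -153.   61.]
[244. 123.] 9 [ 581.3 -150.6   59.7] [ 580. -152.   59.] [ 583. -149.   61.]
[240. 134.] 44 [ 590.3 -151.8   59.5] [ 583. -155.   59.] [ 595. -147.   60.]
[257. 129.] 99 [ 584.  -139.3   62.1] [ 580. -144.   59.] [ 588. -135.   65.]
[274. 133.] 36 [ 585.2 -126.3   59.5] [ 580. -128.   59.] [ 590. -122.   61.]
[248. 145.] 26 [ 597.5 -144.9   59.6] [ 596. -149.   59.] [ 600. -141.   61.]
[267. 146.] 19 [ 595.5 -129.5   59.4] [ 593. -133.   59.] [ 599. -127.   60.]
[272. 143.] 10 [ 592.5 -126.5   59.7] [ 592. -129.   59.] [ 594. -124.   60.]
[258. 149.] 22 [ 598.9 -136.    59.5] [ 596. -139.   59.] [ 602. -133.   61.]
front
[258. 231.] 2299 [ 634.1 -130.7  138.8] [ 622. -142.  117.] [ 662. -118.  155.]
[254. 289.] 367 [ 661.5 -128.4  153.1] [ 657. -141.  151.] [ 666. -118.  155.]
```

View pics/w5.png

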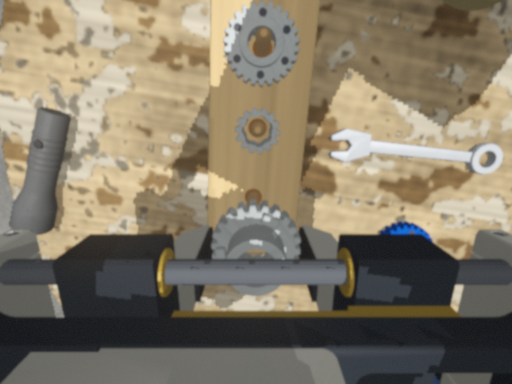

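The image shows the wide gear at (262,43) and the pinion at (258,130), both seated. The hub gear is held just short of the last dowel at (254,195). Lowering.

```bash
python3 -m handwheel '[[[0,0,0],[0,-0.001,0],0],[[0,0,0],[0,-0.001,0.03],0],[[0,0,0],[0,-0.001,0.05],0],[[0,0,0],[0,-0.001,0.065],0],[[0,0,0],[0,-0.001,0.08],0],[[0,0,0],[0,-0.001,0.09],0],[[0,0,0],[0,-0.001,0.098],0],[[0,0,0],[0,-0.001,0.098],0],[[0,0,0],[0,-0.001,0.098],0]]'
```

```text
time: 23.55
tool_pos: [649.5, -133.0, 24.2]
tcp_rot: [-3.141, 0.001, -2.977]
contact_force: [-0.6, 1.2, -2.9]
grip_width: 52.7
finger_force: 30.0
```

```bash
python3 -m handwheel '[[[0,0,0],[0,0,0.001],0],[[0,0,0],[0,0,0.001],1],[[0,0,0],[0,0,0.001],1],[[0,0,0],[0,0,0.001],1],[[0,0,0],[0,0,0.001],1],[[0,0,0],[0,0,-0.03],1],[[0,0,0],[0,0,-0.07],1],[[0,0,0],[0,0,-0.1],1],[[0,0,0],[0.05,0,-0.15],1],[[0,0,0],[0.05,0.0,-0.15],1],[[0,0,0],[0.05,0.0,-0.15],1]]'
python3 - <<'E'
from h import *
c=snap('wrist','w6.png'); P=cloud(c); print('hub',ring(P,(649.8,-132.2),49,57,26)); print('pin',ring(P,(584,-139.5),53,60.5,26))
print('wide',ring(P,(519,-147),29,44,40))
c=snap('top','top2.png'); P=cloud(c); print('dbl',ring(P,(454,-153),44,52,30)); print('hub',ring(P,(649.8,-132.2),49,57,26))
E
```

```text
time: 24.65
tool_pos: [599.9, -141.9, 177.1]
tcp_rot: [-3.139, 0.004, -2.978]
contact_force: [-0.0, -0.4, 0.1]
grip_width: 91.8
finger_force: 0.0
hub (491, (((649.115966796875, -132.9503173828125), 16.666540145874023), ((648.8234252929688, -132.70040893554688), (32.707401275634766, 32.05901336669922))))
pin (556, (((585.1537475585938, -139.3460693359375), 18.06097984313965), ((584.8167114257812, -139.6244354248047), (34.777408599853516, 34.970096588134766))))
wide (2250, (((518.8095092773438, -147.2967071533203), 30.93482208251953), ((518.4566650390625, -147.56248474121094), (60.91441345214844, 60.95558166503906))))
dbl (0, (((0.0, 0.0), 0.0), ((0.0, 0.0), (0.0, 0.0))))
hub (0, (((0.0, 0.0), 0.0), ((0.0, 0.0), (0.0, 0.0))))
```

View pics/w6.png

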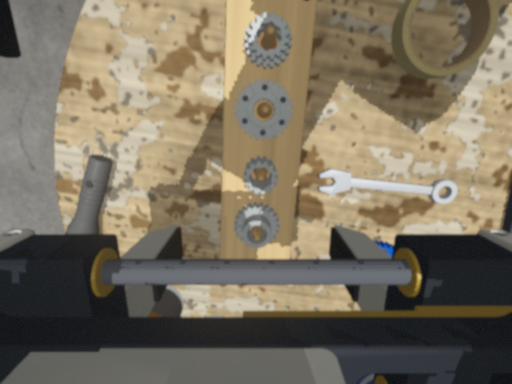

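All four gears sit flat on their dowels: double at (268,40), wide at (264,109), pinion at (261,174) and hub at (257,226). The arm is clear, so I'm handing in.

```bash
python3 -c "
from plant import close_job; print(close_job())"
```

```text
the job is handed in; nothing more can be done
None
```

I moved all four gears onto the layout board and handed the job in at about 25 s: from the board's handle they stand double, wide, pinion, hub, each flat and within about 2 mm of its dowel by the wrist camera; no verdict was returned.

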